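Index a drill-jig turret to the reaming bush and bolt it

TASK

The hole of the clamp base in the drill jig is to be reamed next, through the blue-ringed bush. Push the red tab of the turret around until that bush clicks in at the orange pointer, then push the black tab of the lock bolt so that the bolt runs fully home into the turret's rim. Only push: do not pinch the tabs or pick anything up, and leave the clamp base and the things lying beside the jig where they are.

Things in the scene. Friction and masses are not known exactly. Their poses are not given: they have to be found in the camera images.
- jig: Fixed steel drill jig, about 184 x 335 mm, baseplate 12 mm thick. Origin: on the turret's vertical axis at bench level; z up. Seen along its own axes, the lock bolt lies on the +y side of the turret and the drilling position with the orange pointer on the -y side. But for the two tabs nothing on it is higher than 60 mm.
- turret_top (a point): Centre of the turret's flat top, 48 mm above the bench: a horizontal aluminium disc with four shallow rim lobes, greatest radius 76 mm. It carries four steel bushes 90 degrees apart, 52 mm from the axis, each in a flat coloured ring of 31 mm diameter (anticlockwise from above: blue, white, yellow, green). Bush heads stand 5 mm and the centre screw 10 mm above the disc.
- blue_bush (a point): Middle of the top of the bush with the blue ring, 52 mm from the turret's axis and 53 mm above the bench; turns with the turret.
- drill_point (a point): Fixed point over the hole of the clamp base, 52 mm from the turret's axis in the jig's -y direction, 53 mm above the bench: the middle of the blue-ringed bush belongs here. The orange pointer stands just outside the rim here.
- tab (a point): Centre of the turret's red tab: an upright smooth plastic blade on the disc, 9 mm thick along the direction of turning, 22 mm wide radially (27 to 49 mm from the axis) and 34 mm tall (48 to 82 mm above the bench). It stands 45 degrees anticlockwise (seen from above) of the blue bush and turns with the turret.
- turret (a joint): Angle of the turret, rad, anticlockwise from above, 0 with the blue bush at the drilling position; it may be turned either way, all the way round and more. A sprung roller clicks in every quarter turn, when a bush stands at the drilling position, and draws the turret there from up to 35 degrees either side; pushing it on takes about 5 N at the tab.
- lock_bolt (a joint): Travel of the lock bolt, m: 0 withdrawn (as at the start), 0.014 fully home in a slot of the turret's rim. It moves in the jig's -y direction, towards the turret axis, takes about 3 N and stays where it is left. It can enter only when a bush is clicked in; otherwise it meets the rim after 3 to 7 mm.
- bolt_tab (a point): Centre of the lock bolt's black upright tab: 8 mm thick along the bolt's travel, 24 mm wide, from 46 to 80 mm above the bench; withdrawn it stands 111 mm from the turret's axis in the jig's +y direction. The guide behind it is 54 mm high.
- work: White clamp base, 131 x 174 x 46 mm, lying loose in the jig's nest, its holed plate under the turret and its saddle block (top 58 mm above the bench) beside it. Origin: centre of its underside. To be left in place.
- cap_screw_a: Cap screw, 13 mm diameter, 34 mm tall, standing on its head on the bench; origin at its foot. To be left alone.
- cap_screw_b: A second cap screw like it. To be left alone.
- marker: Black felt marker lying on the bench, 15 x 126 x 17 mm, along its y; origin under its centre. To be left alone.

How it is judged:
By the outcome, as a careful person would: the job done as asked, in the order asked, and still so for the second after the job is handed in, with the robot touching nothing.
It also fails if it takes over 45 s, if anything falls off the work surface, if the arm or the gripper's body presses on something with over 40 N, if the wrist force passes 120 N, or if a joint passes its speed limit or range.

ROBOT

A 7-joint arm with a two-finger parallel gripper is mounted at the origin on the work surface; the furniture and walls round the work are solid. World frame = base frame: x ahead of the robot, y to its left, z up, the work surface at z = 0. Lengths are in mm, angles in rad, forces in N, time in s.
With the tool pointing down it reaches from about 375 to 925 mm from the base axis. Payload 3.1 kg.
Tool frame: the origin (TCP) lies midway between the tips of the shut fingers; the grasp point (between the pads) lies 19 mm behind it; z points along the fingers, y is the direction in which the jaws open and shut (so a half turn about z gives the same grasp; the last joint's range is limited). The gripper opens to 85 mm and grips with 20 to 120 N. Pads are 22 mm wide; open, the fingers measure 114 mm over their backs; the gripper's body (76 mm by 85 mm) begins 54 mm behind the grasp point. The pads swing forward as they close: fully open they stand 13 mm farther back than shut.
Start: joints at [-1.397, 0.383, 0.044, 1.598, -0.018, 1.161, -0.05], TCP at [174.48, 626.147, 231.269] pointing down, gripper open.
Joint ranges: [-2.61, 2.61], [-0.41, 2.15], [-1.48, 1.57], [0, 2.5], [-1.57, 4.71], [0.05, 1.97], [-2.85, 2.85]. Speed limits (rad/s): [2.79, 2.79, 3.14, 3.14, 3.14, 3.14, 3.14].

INTERFACE

Orientations are given as a unit quaternion [w, x, y, z].
In Python, from plant import * gives the robot as it stands.
- The arm moves only by the tool drive_tool, never from a script. Its argument "commands" is a list of rows, each a list of 2 entries, a list of its own where there are three numbers: the shift along the world's x, y, z in mm, then the turn about the world's z in rad. In form: [[[dx, dy, dz], twist], ...]. A call has exactly 8 rows; each row is the pose to reach, as a shift and turn from the pose commanded when the call began; what a row does not reach only later rows make up. A row lasts 1/10 s, in which the tool goes at most 50 mm and 8.59 degrees, less where a joint would pass 70% of its speed; a pose out of reach is approached as far as the arm can. A call with a gripper value outside its range is refused whole. "claw" is the gripper's target within -1 to 1 (fully open at 1, half-way at 0, shut at -1), set as the call begins (left out, the last holds). The fingers move at their own pace and stop on an object; "grip_force" is the grip in N (left out, the last holds). Time passes only in rows, so rows that repeat a pose let the fingers close, or fill a call up. It gives the time, the measured TCP pose, the force and the opening at its end, in the units of the state.
- get_state(): the state, without advancing time (a new reading comes with each control period).
- get_image(name): name is "side" or "top"; returns the picture (384x512x3 uint8, red, green, blue); there is no depth.
- camera_params(name): a dict with "K" (3x3 intrinsics, pixels), "k1" (the pictures are not rectified: a ray, as slopes to the right and down, at radius r is drawn at 1 + k1 r^2 times it, then the intrinsics apply), "R" (3x3) and "t" (3): a world point X has camera coordinates R X + t. Camera axes: x right, y down, z forward; pixel columns grow to the right and rows downward; lengths in mm; the calibration is good to about 2 mm. A picture is of the moment at which its call begins. camera_params takes no time and is no camera call.
- job_done(): hands the job in, once; it reports no verdict.
The state is a dict: "time": time; "qpos": joint angles; "qvel": joint speeds; "tau": joint torques, N m; "tcp_pos": TCP position; "tool_rot": TCP orientation; "wrist_force": force on the tool from outside, world axes, zero at the start; "ft_torque": the same for the moment, N m; "width": opening from 0.0 (shut) to 1.0 (fully open).
Only numpy, scipy, OpenCV 4.12 (cv2) and the standard library are available. Lean on these libraries where they do the work, as an engineer would, in place of code of your own. Each camera call takes 0.05 s, during which the arm holds its last target. There are 200 camera calls.

## Working session

There is one attempt and no reset: what is moved stays moved. The work goes in short steps, Python scripts to look and compute and a tool call to move; the robot and the scene stay as the last step left them, time stands still between calls to the robot, and variables do not carry over. Pictures are saved under pics/ and viewed, about 8 in all and at most 12, crops included, and the job is handed in when it is done.

Besides the shell and the picture viewer there is one more tool, called after "Emit:" as a command line: name --argument value ..., lists and objects as JSON in quotes. drive_tool: Moves the arm, as the interface text tells. Its arguments: {"type":"object","properties":{"commands":{"type":"array"},"claw":{"type":"number"},"grip_force":{"type":"number"}},"required":["commands"]}

```bash
mkdir -p pics; ls
cat > h.py <<'E'
from plant import *
import numpy as np, cv2
def pix(name,X):
    c=camera_params(name);p=np.array(c["R"])@np.array(X,float)+np.array(c["t"]).ravel()
    s=p[:2]/p[2];s=s*(1+c["k1"]*(s@s));K=np.array(c["K"]);return K[:2,:2]@s+K[:2,2]
def ray(name,u,z):
    c=camera_params(name);K=np.array(c["K"]);d=np.linalg.solve(K[:2,:2],np.array(u,float)-K[:2,2]);s=d.copy()
    for _ in range(20): s=d/(1+c["k1"]*(s@s))
    R=np.array(c["R"]);o=-R.T@np.array(c["t"]).ravel();v=R.T@np.array([s[0],s[1],1]);return o+v*(z-o[2])/v[2]
def snap(name,fn):
    im=np.array(get_image(name));cv2.imwrite("pics/"+fn,im[:,:,::-1]);return im
E
python3 - <<'E'
from h import *
a=snap("top","t0.png");b=snap("side","s0.png")
for n in("top","side"):
    c=camera_params(n);R=np.array(c["R"]);print(n,-R.T@np.array(c["t"]).ravel(),R[2],c["K"][0][0],c["k1"])
cv2.imwrite("pics/both.png",np.hstack([a,b])[:,:,::-1][:, :].copy())
s=get_state();print(s["time"],s["tcp_pos"],s["tool_rot"],s["wrist_force"])
E
```

```text
pics
top [300.15227833 -55.29428114 999.32739368] [ 0.10122936 -0.00686908 -0.9948394 ] 397.1106296498093 -0.11496477403224932
side [295.84288002 633.0065898  680.27215175] [ 0.13070266 -0.75351977 -0.64430177] 410.48869686526416 -0.1286988404650242
0.1 [174.26774518 625.30593873 229.98970132] [-8.83318177e-05  1.35435568e-01  9.90785412e-01 -1.21066789e-03] [-0.71363214 -1.23736055  0.00926794]
```

View pics/t0.png

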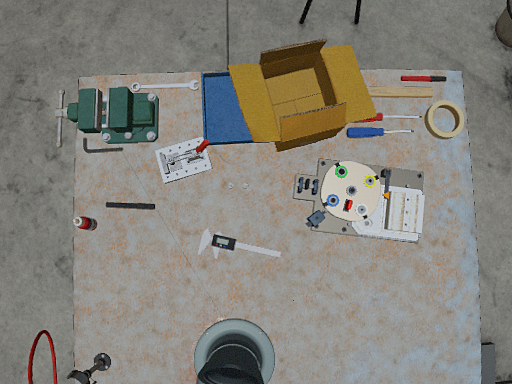

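View pics/s0.png

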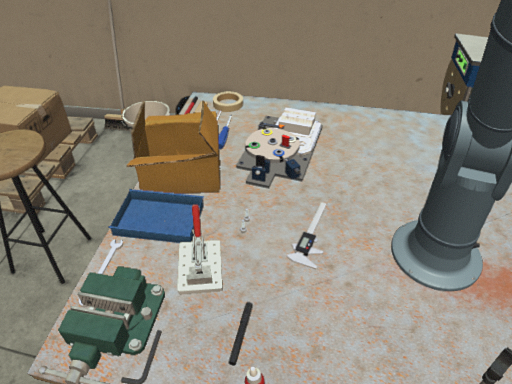

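The top view shows the jig at about (360,198) px, with the bolt on its left, the pointer on its right, the blue bush near (332,200) and the red tab near (348,205). I'll enlarge both views.

Run:
```python
import cv2,numpy as np
a=cv2.imread("pics/t0.png")[145:255,285:435];cv2.imwrite("pics/t0c.png",cv2.resize(a,None,fx=5.3333,fy=5.3333,interpolation=cv2.INTER_CUBIC)[:590])
b=cv2.imread("pics/s0.png")[95:195,225:335];cv2.imwrite("pics/s0c.png",cv2.resize(b,None,fx=6,fy=6,interpolation=cv2.INTER_CUBIC))
```

```text
(no output)
```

View pics/t0c.png

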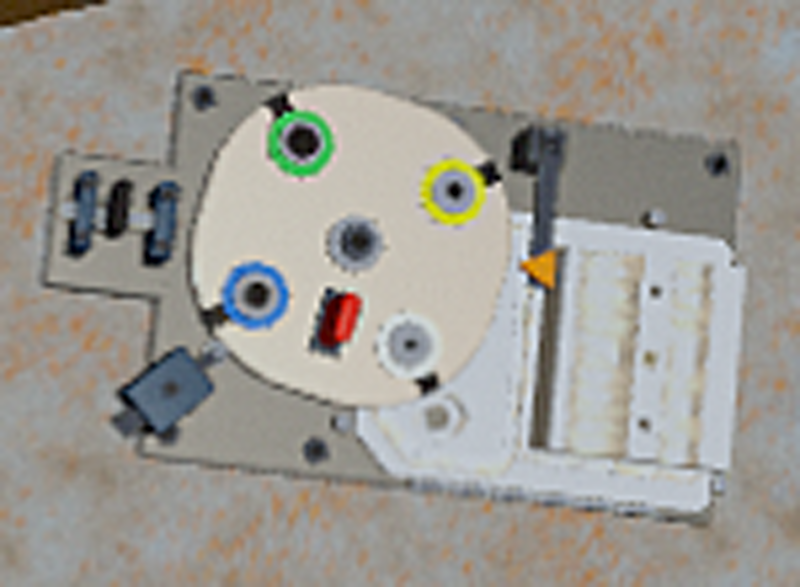

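View pics/s0c.png

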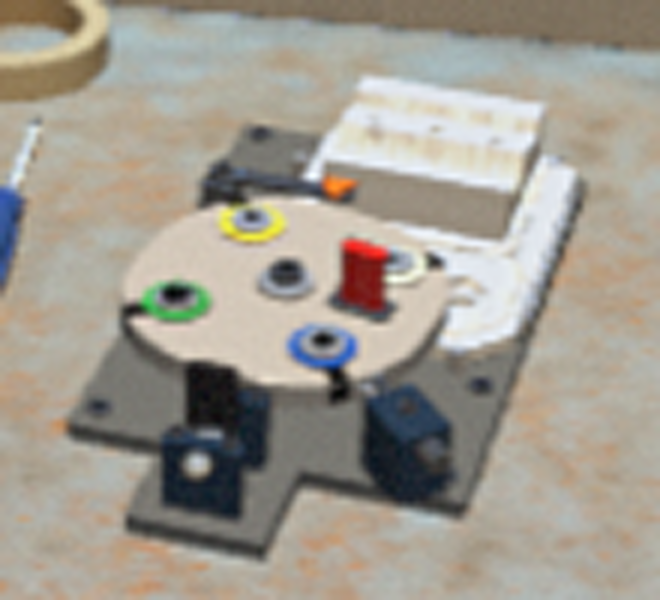

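The bushes, screw, pointer and both tabs are clear in the enlarged views. Next I work out the positions from these pixels.

Run:
```python
from h import *
T=lambda x,y:((x+.5)/5.33333-.5+285,(y+.5)/5.33333-.5+145)
S=lambda x,y:((x+.5)/6-.5+225,(y+.5)/6-.5+95)
B={k:ray("top",T(*p),53)[:2] for k,p in dict(blue=(257,294),green=(301,141),yellow=(454,190),white=(409,344)).items()}
B2={k:ray("side",S(*p),53)[:2] for k,p in dict(blue=(324,341),green=(177,295),yellow=(252,217),white=(402,262)).items()}
for n,b in(("top",B),("side",B2)):
    c=sum(b.values())/4;print(n,"c",c)
    for k in b:
        d=b[k]-c;print(k,b[k].round(1),np.hypot(*d).round(1),np.degrees(np.arctan2(d[1],d[0])).round(1))
print("pointer",ray("top",T(522,268),53),ray("side",S(350,187),53))
print("tab top",ray("top",T(347,316),82), ray("side",S(367,246),82))
print("bolt tab top",ray("top",T(118,185),80),ray("top",T(118,227),80),ray("side",S(213,366),80))
print("screw",ray("top",T(357,241),58),ray("side",S(288,270),58))
for p in [(182,70),(740,143),(710,523),(138,455),(57,150),(42,285)]: print(ray("top",T(*p),12)[:2].round(1))
```

```text
top c [ 406.75688413 -294.8295842 ]
blue [ 384.1 -248.6] 51.5 116.1
green [ 453.5 -271.9] 52.1 26.1
yellow [ 429.6 -341.6] 52.1 -64.0
white [ 359.8 -317.1] 52.0 -154.6
side c [ 405.35523445 -294.63628484]
blue [ 383.3 -248. ] 51.6 115.3
green [ 453.  -272.1] 52.7 25.3
yellow [ 429.3 -342.1] 53.2 -63.3
white [ 355.8 -316.3] 54.1 -156.4
pointer [ 393.13258934 -371.35699693   53.        ] [ 386.9309614  -376.66944824   53.        ]
tab top [ 370.93545484 -282.09881638   82.        ] [ 369.59087162 -282.43399402   82.        ]
bolt tab top [ 431.2087394  -183.62379566   80.        ] [ 412.61934365 -182.9263186    80.        ] [ 422.63330677 -184.44266378   80.        ]
screw [ 406.59528925 -294.22346353   58.        ] [ 405.62448105 -293.22955069   58.        ]
[ 495.5 -225.8]
[ 455.4 -497.3]
[ 273.6 -470.6]
[ 313.7 -197.9]
[ 458.2 -164.8]
[ 394.3 -155.6]
```

Both views agree. The turret axis is at about (406.3, -294.6) and the jig's -y direction is at about -98.3°. The blue bush is at 116°, so it needs about +146° anticlockwise, and the red tab is at 161°. The bush radii (52 mm), tab radius (38 mm) and bolt tab distance (112 mm) all match what was given. Now I move across, going round the base.

Emit:
drive_tool --commands '[[[265,-296,0],-1.2],[[265,-296,0],-1.2],[[265,-296,0],-1.2],[[265,-296,0],-1.2],[[265,-296,0],-1.2],[[265,-296,0],-1.2],[[265,-296,0],-1.2],[[265,-296,0],-1.2]]' --claw -1 --grip_force 40

```text
time: 0.9
tcp_pos: [440.4, 327.8, 231.0]
tool_rot: [-0.0, 0.674, 0.739, -0.0]
wrist_force: [0.6, 0.1, -0.8]
width: -0.005
```

Emit:
drive_tool --commands '[[[30,-330,0],-0.432],[[30,-330,0],-0.432],[[30,-330,0],-0.432],[[30,-330,0],-0.432],[[30,-330,0],-0.432],[[30,-330,0],-0.432],[[30,-330,0],-0.432],[[30,-330,0],-0.432]]'

```text
time: 1.7
tcp_pos: [469.1, -6.1, 231.2]
tool_rot: [0.0, 0.818, 0.576, -0.0]
wrist_force: [-0.2, 0.6, 1.5]
width: -0.002
```

Emit:
drive_tool --commands '[[[-90,-256,0],0],[[-90,-256,0],0],[[-90,-256,0],0],[[-90,-256,0],0],[[-90,-256,0],0],[[-90,-256,0],0],[[-90,-256,-100],0],[[-90,-256,-100],0]]'

```text
time: 2.5
tcp_pos: [382.6, -256.5, 132.1]
tool_rot: [0.003, 0.814, 0.58, 0.003]
wrist_force: [0.7, 2.7, -0.1]
width: -0.001
```

Run:
```python
from h import *
s=get_state()
for k in("time","tcp_pos","tool_rot","wrist_force","qpos","width"): print(k,np.round(s[k],3))
```

```text
time 2.5
tcp_pos [ 382.573 -256.451  132.09 ]
tool_rot [0.003 0.814 0.58  0.003]
wrist_force [ 0.66   2.658 -0.087]
qpos [-0.44   0.237  1.049  2.169 -0.277  0.864  0.444]
width -0.001
```

Emit:
drive_tool --commands '[[[0,0,-30],0],[[0,0,-50],0],[[0,0,-60],0],[[0,0,-64],0],[[0,0,-64],0],[[0,0,-64],0],[[0,0,-64],0],[[0,0,-64],0]]'

```text
time: 3.3
tcp_pos: [380.4, -256.0, 68.1]
tool_rot: [0.001, 0.814, 0.58, 0.001]
wrist_force: [0.6, 0.5, 0.3]
width: -0.001
```

Run:
```python
from h import *
s=get_state()
for k in("time","tcp_pos","tool_rot","wrist_force","qpos","width"): print(k,np.round(s[k],3))
a=snap("top","t1.png")[145:255,285:435];b=snap("side","s1.png")[90:200,225:335]
f=cv2.resize(a,None,fx=3,fy=3,interpolation=cv2.INTER_CUBIC);g=cv2.resize(b,None,fx=3,fy=3,interpolation=cv2.INTER_CUBIC)
cv2.imwrite("pics/b1.png",np.hstack([f,g])[:,:,::-1])
# push table
c=np.array([406.3,-294.6]);P0=np.array([379.5,-255.9])
for d in range(-20,141,5):
    th=np.radians(160.9+d);r=np.array([np.cos(th),np.sin(th)]);t=np.array([-r[1],r[0]])
    print(d,(c+38*r-15.5*t-P0).round(1),np.radians(d).round(3))
```

```text
time 3.3
tcp_pos [ 380.365 -256.003   68.134]
tool_rot [0.001 0.814 0.58  0.001]
wrist_force [0.644 0.478 0.319]
qpos [-0.303  0.381  0.919  2.205 -0.451  0.748  0.587]
width -0.001
-20 [ 7.1 -2.7] -0.349
-15 [ 4.  -4.6] -0.262
-10 [ 1.1 -6.7] -0.175
-5 [-1.6 -9. ] -0.087
0 [ -4.  -11.6] 0.0
5 [ -6.3 -14.4] 0.087
10 [ -8.3 -17.4] 0.175
15 [-10.  -20.5] 0.262
20 [-11.4 -23.8] 0.349
25 [-12.6 -27.2] 0.436
30 [-13.4 -30.7] 0.524
35 [-14.  -34.2] 0.611
40 [-14.2 -37.8] 0.698
45 [-14.2 -41.4] 0.785
50 [-13.8 -44.9] 0.873
55 [-13.1 -48.4] 0.96
60 [-12.1 -51.9] 1.047
65 [-10.8 -55.2] 1.134
70 [ -9.2 -58.4] 1.222
75 [ -7.3 -61.5] 1.309
80 [ -5.2 -64.4] 1.396
85 [ -2.9 -67.1] 1.484
90 [ -0.3 -69.5] 1.571
95 [  2.5 -71.8] 1.658
100 [  5.5 -73.8] 1.745
105 [  8.6 -75.5] 1.833
110 [ 11.9 -76.9] 1.92
115 [ 15.3 -78.1] 2.007
120 [ 18.8 -78.9] 2.094
125 [ 22.3 -79.5] 2.182
130 [ 25.9 -79.7] 2.269
135 [ 29.5 -79.7] 2.356
140 [ 33.  -79.3] 2.443
```

View pics/b1.png

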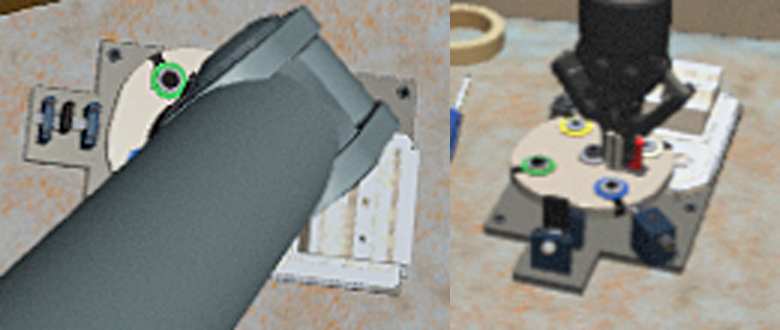

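The fingers are shut and stand just behind the red tab at z = 68, clear of everything else. I start pushing anticlockwise along the arc.

Emit:
drive_tool --commands '[[[-1.6,-9,0],0],[[-4,-11.6,0],0],[[-6.3,-14.4,0],0.087],[[-8.3,-17.4,0],0.175],[[-10,-20.5,0],0.262],[[-11.4,-23.8,0],0.349],[[-12.6,-27.2,0],0.436],[[-13.4,-30.7,0],0.524]]'

```text
time: 4.2
tcp_pos: [365.6, -286.7, 67.2]
tool_rot: [-0.0, 0.635, 0.772, 0.0]
wrist_force: [0.3, 0.7, -1.2]
width: -0.001
```

Run:
```python
from h import *
s=get_state()
for k in("time","tcp_pos","tool_rot","wrist_force","qpos","width"): print(k,np.round(s[k],3))
a=snap("top","t2.png")[145:255,285:435];b=snap("side","s2.png")[90:200,225:335]
f=cv2.resize(a,None,fx=3,fy=3,interpolation=cv2.INTER_CUBIC);g=cv2.resize(b,None,fx=3,fy=3,interpolation=cv2.INTER_CUBIC)
cv2.imwrite("pics/b2.png",np.hstack([f,g])[:,:,::-1])
```

```text
time 4.2
tcp_pos [ 365.65  -286.716   67.183]
tool_rot [-0.     0.635  0.772  0.   ]
wrist_force [ 0.253  0.65  -1.191]
qpos [-0.118  0.353  0.786  2.187 -0.374  0.736  1.113]
width -0.001
```

View pics/b2.png

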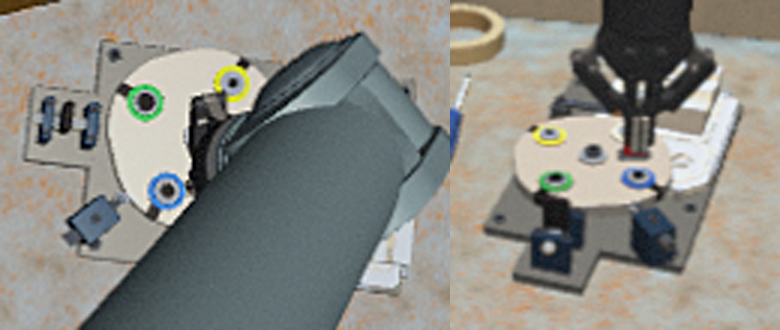

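The turret has turned about 30° (the blue bush is now at about (340,208) px in the top view) and forces are low. I push on.

Emit:
drive_tool --commands '[[[-0.6,-3.5,0],0.087],[[-0.8,-7.1,0],0.175],[[-0.8,-10.7,0],0.262],[[-0.4,-14.2,0],0.349],[[0.3,-17.7,0],0.436],[[1.3,-21.2,0],0.524],[[2.6,-24.5,0],0.611],[[4.2,-27.7,0],0.698]]'

```text
time: 5.1
tcp_pos: [367.3, -312.4, 66.3]
tool_rot: [-0.004, 0.334, 0.943, 0.001]
wrist_force: [-4.3, 3.6, 2.7]
width: -0.003
```

Emit:
drive_tool --commands '[[[1.9,-3.1,0],0.087],[[4,-6,0],0.175],[[6.3,-8.7,0],0.262],[[8.9,-11.1,0],0.349],[[11.7,-13.4,0],0.436],[[14.7,-15.4,0],0.524],[[17.8,-17.1,0],0.611],[[21.1,-18.5,0],0.698]]'

```text
time: 5.9
tcp_pos: [388.6, -333.3, 66.3]
tool_rot: [-0.002, -0.008, 1.0, 0.0]
wrist_force: [-1.4, -1.1, -0.4]
width: 0.002
```

Run:
```python
from h import *
s=get_state()
for k in("time","tcp_pos","tool_rot","wrist_force","qpos","width"): print(k,np.round(s[k],3))
a=snap("top","t3.png")[145:255,285:435];b=snap("side","s3.png")[90:200,225:335]
f=cv2.resize(a,None,fx=3,fy=3,interpolation=cv2.INTER_CUBIC);g=cv2.resize(b,None,fx=3,fy=3,interpolation=cv2.INTER_CUBIC)
cv2.imwrite("pics/b3.png",np.hstack([f,g])[:,:,::-1])
```

```text
time 5.9
tcp_pos [ 388.581 -333.337   66.336]
tool_rot [-0.002 -0.008  1.     0.   ]
wrist_force [-1.45  -1.064 -0.393]
qpos [ 0.232  0.376  0.455  2.066 -0.235  0.753  2.419]
width 0.002
```

View pics/b3.png

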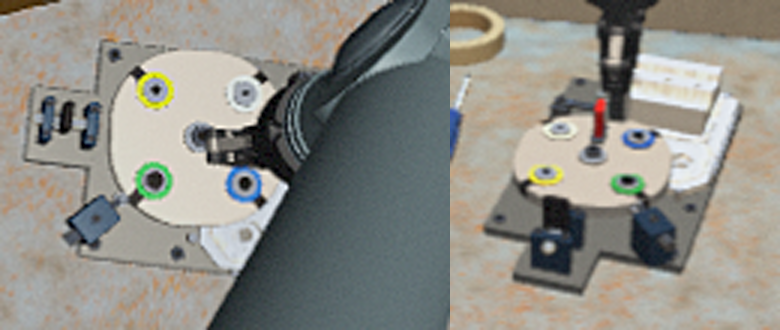

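The blue bush is at about 222.5°, with about 39° to go. J7 has 0.43 rad left, so I finish with only a little more twist and let the roller draw the turret in.

Emit:
drive_tool --commands '[[[3.4,-1.2,0],0.087],[[6.9,-2,0],0.175],[[10.4,-2.6,0],0.25],[[14,-2.8,0],0.29],[[17,-2.8,0],0.29],[[17,-2.8,0],0.29],[[7,-7,0],0.25],[[4,-9,0],0.2]]'

```text
time: 6.8
tcp_pos: [393.3, -342.3, 67.1]
tool_rot: [-0.001, -0.105, 0.994, 0.0]
wrist_force: [-0.1, -0.1, 0.6]
width: -0.002
```

Emit:
drive_tool --commands '[[[0,0,30],-0.1],[[0,0,60],-0.2],[[0,50,60],-0.3],[[0,90,60],-0.4],[[0,140,60],-0.55],[[0,180,60],-0.7],[[0,220,60],-0.85],[[0,220,60],-1.0]]'

```text
time: 7.6
tcp_pos: [394.1, -118.3, 126.9]
tool_rot: [-0.001, 0.336, 0.942, 0.001]
wrist_force: [0.3, -0.6, 0.1]
width: 0.003
```

Run:
```python
from h import *
s=get_state()
for k in("time","tcp_pos","tool_rot","wrist_force","qpos","width"): print(k,np.round(s[k],3))
a=snap("top","t4.png")[145:255,285:435];b=snap("side","s4.png")[95:195,225:335]
f=cv2.resize(a,None,fx=3,fy=3,interpolation=cv2.INTER_CUBIC);g=cv2.resize(b,None,fx=3.3,fy=3.3,interpolation=cv2.INTER_CUBIC)
cv2.imwrite("pics/b4.png",np.hstack([f,g[:330]])[:,:,::-1])
```

```text
time 7.6
tcp_pos [ 394.079 -118.296  126.854]
tool_rot [-0.001  0.336  0.942  0.001]
wrist_force [ 0.327 -0.592  0.114]
qpos [-0.222  0.061  0.43   2.254 -0.037  0.834  1.117]
width 0.003
```

View pics/b4.png

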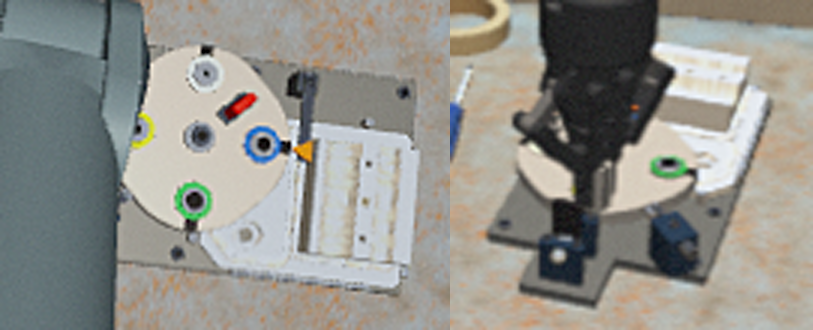

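The blue bush has clicked in at the pointer: blue at (263,144) in the crop, in line with the pointer tip at (295,151). I check the angle numerically while moving behind the black tab.

Emit:
drive_tool --commands '[[[31,-35.3,0],-0.3],[[31,-35.3,0],-0.6],[[31,-35.3,0],-0.932],[[31,-35.3,0],-0.932],[[31,-35.3,0],-0.932],[[31,-35.3,0],-0.932],[[31,-35.3,0],-0.932],[[31,-35.3,0],-0.932]]'

```text
time: 8.5
tcp_pos: [425.7, -159.2, 127.3]
tool_rot: [0.0, 0.723, 0.691, -0.0]
wrist_force: [-0.3, 0.3, 0.3]
width: 0.0
```

Run:
```python
from h import *
s=get_state()
for k in("time","tcp_pos","tool_rot","wrist_force","qpos"): print(k,np.round(s[k],3))
T=lambda x,y:((x+.5)/3-.5+285,(y+.5)/3-.5+145)
c=np.array([406.7,-294.8])
for n,p,a in(("blue",(263,144),0),("green",(193,201),270),("white",(206,73),90)):
    d=ray("top",T(*p),53)[:2]-c;print(n,np.hypot(*d).round(1),((np.degrees(np.arctan2(d[1],d[0]))+98.3-a+180)%360-180).round(1))
```

```text
time 8.5
tcp_pos [ 425.703 -159.161  127.264]
tool_rot [ 0.     0.723  0.691 -0.   ]
wrist_force [-0.281  0.307  0.28 ]
qpos [-0.257  0.157  0.564  2.168 -0.111  0.844  0.331]
blue 52.2 -0.2
green 53.0 -0.4
white 51.8 -0.3
```

All three visible bushes put the turret at about -0.3°, which is clicked in. Next I go down behind the bolt tab.

Emit:
drive_tool --commands '[[[0,2,0],0],[[0,2,-20],0],[[0,2,-40],0],[[0,2,-52],0],[[0,2,-60],0],[[0,2,-60],0],[[0,2,-60],0],[[0,2,-60],0]]'

```text
time: 9.3
tcp_pos: [427.2, -155.3, 68.0]
tool_rot: [0.001, 0.722, 0.692, 0.001]
wrist_force: [0.9, 0.7, 0.6]
width: 0.001
```

Run:
```python
from h import *
s=get_state()
for k in("time","tcp_pos","tool_rot","wrist_force","qpos"): print(k,np.round(s[k],3))
b=snap("side","s5.png")[95:195,225:335]
cv2.imwrite("pics/s5c.png",cv2.resize(b,None,fx=5,fy=5,interpolation=cv2.INTER_CUBIC)[:,:,::-1])
```

```text
time 9.3
tcp_pos [ 427.197 -155.319   67.998]
tool_rot [0.001 0.722 0.692 0.001]
wrist_force [0.887 0.742 0.625]
qpos [-0.219  0.277  0.528  2.202 -0.214  0.708  0.412]
```

View pics/s5c.png

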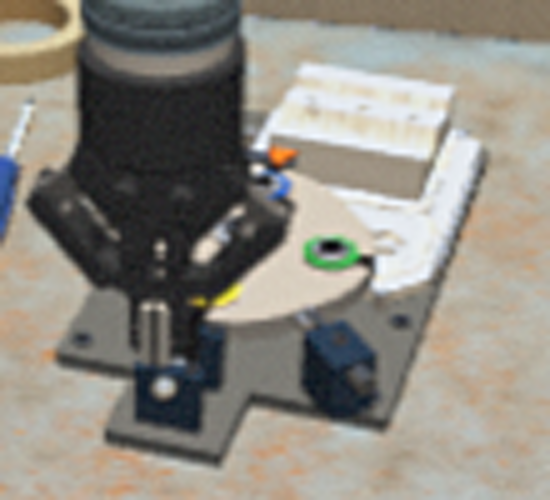

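The fingers stand behind the black tab without contact. I push along the bolt's travel in steps, watching the force.

Emit:
drive_tool --commands '[[[-1,-7,0],-0.05],[[-1.6,-11,0],-0.1],[[-2,-14,0],-0.1],[[-2.5,-17,0],-0.1],[[-2.8,-19,0],-0.1],[[-3.1,-21,0],-0.1],[[-3.3,-22.5,0],-0.1],[[-3.5,-24,0],-0.1]]'

```text
time: 10.15
tcp_pos: [423.1, -178.9, 67.3]
tool_rot: [0.0, 0.756, 0.655, 0.0]
wrist_force: [1.0, 2.3, 1.9]
width: 0.001
```

Emit:
drive_tool --commands '[[[0,-0.5,0],0],[[-0.1,-1,0],0],[[-0.2,-1.5,0],0],[[-0.3,-2,0],0],[[-0.4,-2.5,0],0],[[-0.4,-3,0],0],[[-0.4,-3,0],0],[[-0.4,-3,0],0]]'

```text
time: 10.95
tcp_pos: [422.6, -182.2, 67.3]
tool_rot: [0.0, 0.756, 0.655, 0.0]
wrist_force: [1.5, 2.7, 1.0]
width: 0.003
```

Emit:
drive_tool --commands '[[[0,-0.5,0],0],[[-0.1,-1,0],0],[[-0.2,-1.5,0],0],[[-0.3,-2,0],0],[[-0.3,-2,0],0],[[-0.3,-2,0],0],[[-0.3,-2,0],0],[[-0.3,-2,0],0]]'

```text
time: 11.75
tcp_pos: [422.4, -183.6, 67.3]
tool_rot: [-0.0, 0.756, 0.655, 0.0]
wrist_force: [1.9, 4.5, 2.1]
width: 0.004
```

Emit:
drive_tool --commands '[[[0,-0.3,0],0],[[-0.1,-0.6,0],0],[[-0.1,-1,0],0],[[-0.2,-1.5,0],0],[[-0.2,-1.5,0],0],[[-0.2,-1.5,0],0],[[-0.2,-1.5,0],0],[[-0.2,-1.5,0],0]]'

```text
time: 12.55
tcp_pos: [422.3, -183.6, 67.3]
tool_rot: [-0.001, 0.755, 0.655, 0.001]
wrist_force: [2.0, 7.9, 3.7]
width: 0.002
```

The motion stopped at 112.2 mm from the axis while the force rose, which matches fully home (97+4+11 = 112). I push a little more to confirm, then back off and look.

Emit:
drive_tool --commands '[[[-0.1,-1,0],0],[[-0.2,-1.5,0],0],[[-0.3,-2,0],0],[[-0.3,-2,0],0],[[-0.3,-2,0],0],[[-0.3,-2,0],0],[[-0.3,-2,0],0],[[-0.3,-2,0],0]]'

```text
time: 13.35
tcp_pos: [422.3, -183.7, 67.3]
tool_rot: [-0.002, 0.755, 0.656, 0.002]
wrist_force: [1.7, 11.7, 4.7]
width: 0.001
```

Emit:
drive_tool --commands '[[[1,8,0],0],[[2.5,18,0],0],[[2.5,18,40],0],[[2.5,18,90],0],[[2.5,60,120],0],[[2.5,110,140],0],[[2.5,160,140],0],[[2.5,210,140],0]]'

```text
time: 14.15
tcp_pos: [424.6, 17.9, 208.3]
tool_rot: [0.001, 0.757, 0.654, 0.001]
wrist_force: [1.2, 0.2, 0.3]
width: -0.002
```

Emit:
drive_tool --commands '[[[20,50,0],0],[[30,100,0],0],[[30,150,0],0],[[30,150,0],0],[[30,150,0],0],[[30,150,0],0],[[30,150,0],0],[[30,150,0],0]]'

```text
time: 14.95
tcp_pos: [454.3, 165.3, 207.1]
tool_rot: [0.0, 0.757, 0.653, -0.0]
wrist_force: [-0.3, -0.5, -0.0]
width: 0.003
```

Run:
```python
from h import *
s=get_state();print(s["time"],s["wrist_force"])
a=snap("top","t6.png")[145:255,285:435];b=snap("side","s6.png")[95:195,225:335]
f=cv2.resize(a,None,fx=3,fy=3,interpolation=cv2.INTER_CUBIC);g=cv2.resize(b,None,fx=3.3,fy=3.3,interpolation=cv2.INTER_CUBIC)
cv2.imwrite("pics/b6.png",np.hstack([f,g[:330]])[:,:,::-1])
```

```text
14.95 [-0.27239412 -0.4935069  -0.0199903 ]
```

View pics/b6.png

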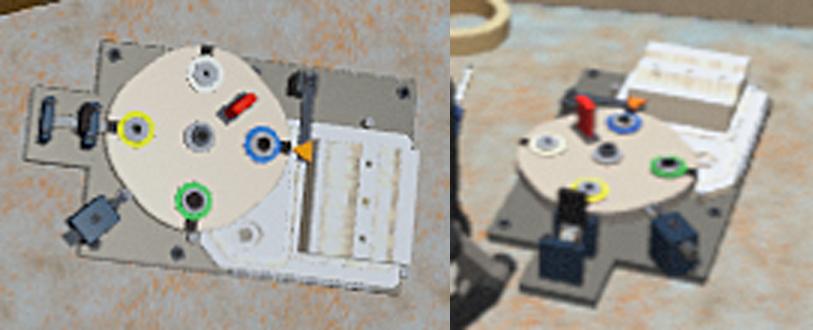

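The picture shows the black tab run up against the front guide, the bolt in the turret's slot and the blue bush at the pointer. I make one quick numeric check and hand in.

Run:
```python
from h import *
a=cv2.imread("pics/t0.png").astype(int);b=cv2.imread("pics/t6.png").astype(int)
d=np.abs(a-b).max(2)>40
print("work/jig right part changed px:",d[180:245,388:430].sum()," bench below jig:",d[240:300,300:430].sum())
u=np.array([.1444,.9895]);c=np.array([406.5,-294.7])
print("tab top px home/withdrawn",[((pix("top",[*(c+r*u),80])-[285,145])*3).round() for r in(97,111)])
print(job_done())
```

```text
work/jig right part changed px: 0  bench below jig: 0
tab top px home/withdrawn [array([ 85., 116.]), array([ 67., 114.])]
the job is handed in; nothing more can be done
None
```

The blue-ringed bush is clicked in at the orange pointer and the lock bolt is run home into the turret's rim; the job is handed in at about 15 s.

I pushed the red tab about 146° anticlockwise with the shut fingers, until the roller drew the turret in. Then I pushed the black tab along the bolt's travel until it stopped.

- **Turret:** measured on three bushes before the bolt was pushed, it stood within 0.4° of the click position. The final picture shows the blue bush still at the pointer.
- **Bolt:** it stopped dead with the tool 112 mm from the turret axis, which is where full travel should put it. The force there rose from about 3 N to 12 N with no further movement. In the last picture the black tab stands up against the front guide, about where a fully home bolt should show it.
- **Surroundings:** comparing the first and last top pictures, the clamp base and the bench just beside the jig show no change. I did not check the cap screws and marker separately. The arm was clear and touching nothing when I handed in.

No check failed or disagreed.

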